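# Complete the V-block pair and hold its carrier up for hand-over

## Task

Stand the loose V-block upright in the empty pocket of the carrier, let go of it, and only then lift the carrier by its orange handle out of its blue dock, keeping it level with both V-blocks in their pockets. Carry it over the green mat and finish while still holding it there by the handle, centred over the mat, level and still, with its underside about 15 cm above the mat, for a colleague to take. Disturb nothing else on the bench.

Things in the scene. Friction and masses are not known exactly. Their poses are not given: they have to be found in the camera images.
- carrier: Flat aluminium carrier, 220 (its x) x 62 (y) x 5 mm, about 0.3 kg, loose, lying in the dock. Origin: centre of its underside; z up. On top, at x = -85 and +85 mm, are two open pockets with black walls, inside 32 (x) x 40 (y) mm, walls 3 mm thick, rims 15 mm above the underside (10 mm above the pocket floor); the handle stands at its middle.
- handle (a point): Centre of the carrier's orange handle bar, 85 mm above the carrier's underside, at its middle. The bar is 50 mm long (carrier x), 16 mm wide (carrier y) and 16 mm high, on two 9 mm posts at x = -18 and +18 mm. Pinch it from above across its 16 mm width. Same axes as the carrier.
- empty_pocket (a point): Floor centre of the empty pocket, 85 mm from the handle along carrier +x, 5 mm above the underside. Same axes as the carrier. The loose V-block stands in it with 4 mm play on each side when its x is along the carrier's x (either way round). Fingers holding the block must stay above the rims, 10 mm up.
- filled_pocket (a point): Floor centre of the pocket that already holds a V-block, 85 mm from the handle along carrier -x, 5 mm above the underside. Same axes as the carrier.
- mate_block: The loose grey steel slotted V-block, alone on the bench: 24 (x) x 32 (y) x 40 (z) mm, about 0.16 kg, standing upright, V on top. Origin: centre of its underside, z up. It can be gripped across either pair of its sides; they behave as flat.
- seated_block: The like grey steel V-block, 24 x 32 x 40 mm, about 0.16 kg, already standing in the carrier's other pocket. Origin: centre of its underside, z up.
- dock: Fixed blue plate 244 (x) x 90 (y) x 8 mm with steel corner brackets that rise 10 mm above it and enclose the carrier with about 2.5 mm play. The carrier lies on the plate with the same axes and lifts straight up. Origin: centre of the underside, on the bench.
- mat: Fixed green hand-over mat, 80 x 80 x 2 mm, with yellow corner marks, flat on the bench. Origin: centre of its underside, on the bench.
- case_lid (a point): Obstacle, fixed: middle of the upper edge of the raised lid of an open wooden gauge-block case, 0.16 m above the bench; the lid stands upright 235 mm wide (about along y), and all of it lies within 40 mm of this point in x. The open case, 35 mm high, lies in front of it, reaching 170 mm towards the robot.
- microscope_handwheel (a point): Obstacle, fixed: front end of the handwheel that juts from the microscope towards the robot, 84 mm above the bench; the rest of the microscope lies beyond it, to the right and ahead.
- loupe: Bystander: black loupe, 35 mm across, 30 mm high, loose. Origin: centre of its underside.
- flange_a: Bystander: stepped steel turned part, 33 mm across, 34 mm high, loose. Origin: centre of its underside.
- flange_b: Bystander: the same stepped steel turned part, 33 mm across, 34 mm high, loose. Origin: centre of its underside.
- ring_gauge: Bystander: steel ring, 48 mm across, 14 mm high, lying flat, loose. Origin: centre of its underside.

How it is judged:
On the way, in this order (a step that is already met when the one before it is completed fails the run):
1. the loose V-block stands upright in the empty pocket, let go, with the carrier still down in its dock (horizontal distance between seated_block and filled_pocket below 0.009 m and z of seated_block in the frame of carrier between 0.002 and 0.009 m and angle between the z axis of each of seated_block, mate_block and the z axis of carrier, either way round below 0.1 rad and horizontal distance between mate_block and empty_pocket below 0.009 m and z of mate_block in the frame of carrier between 0.002 and 0.009 m and contact force between the fingers and mate_block below 0.3 N and z of carrier in the frame of dock below 0.012 m and linear speed of mate_block below 0.03 m/s), for 0.2 s.
2. the carrier is lifted clear of the dock by its handle, with both V-blocks in their pockets (horizontal distance between seated_block and filled_pocket below 0.009 m and z of seated_block in the frame of carrier between 0.002 and 0.009 m and angle between the z axis of each of seated_block, mate_block and the z axis of carrier, either way round below 0.1 rad and horizontal distance between mate_block and empty_pocket below 0.009 m and z of mate_block in the frame of carrier between 0.002 and 0.009 m and z of carrier in the frame of dock above 0.05 m and contact force between carrier and dock below 0.1 N and contact force between the fingers and carrier above 2 N), for 0.2 s.
At the end, for the whole second after the job is handed in: Gripper holds the carrier by its handle (TCP within 45 mm of its centre), within 35 mm of over the mat's centre, underside 100-210 mm up, tilt < 0.09 rad, under 30 mm/s and 0.15 rad/s; both V-blocks in their pockets (9 mm off centre, 4 mm off floor, 0.1 rad lean), not touched by fingers (horizontal distance between seated_block and filled_pocket below 0.009 m and z of seated_block in the frame of carrier between 0.002 and 0.009 m and angle between the z axis of each of seated_block, mate_block and the z axis of carrier, either way round below 0.1 rad and horizontal distance between mate_block and empty_pocket below 0.009 m and z of mate_block in the frame of carrier between 0.002 and 0.009 m and horizontal distance between handle and mat below 0.035 m and z of carrier in the frame of mat between 0.1 and 0.21 m and angle between carrier's own z axis and vertical below 0.09 rad and linear speed of carrier below 0.03 m/s and angular speed of carrier below 0.15 rad/s and contact force between the fingers and carrier above 2 N and distance between the grasp point and handle below 0.045 m and contact force between carrier and dock below 0.1 N and contact force between the fingers and mate_block below 0.3 N and contact force between the fingers and seated_block below 0.3 N); the arm keeps its last pose, push and grip.
It fails at once if the carrier is tipped by more than 0.3 rad (angle between carrier's own z axis and vertical above 0.3 rad).
It fails at once if a bystander (loupe, turned part or ring) is moved by more than 20 mm (distance of any of loupe, flange_a, flange_b, ring_gauge from where it was at the start of the episode above 0.02 m).
It also fails if it takes over 61 s, if anything falls off the work surface, if the arm or the gripper's body presses on something with over 40 N, if the wrist force passes 120 N, or if a joint passes its speed limit or range.

## Robot

A 6-joint arm with a two-finger parallel gripper is mounted at the origin on a cart in front of the work surface, level with it; the furniture and walls round the work are solid. World frame = base frame: x ahead of the robot, y to its left, z up, the work surface at z = 0. Lengths are in m, angles in rad, forces in N, time in s.
With the tool pointing down it reaches from about 0.35 to 0.85 m from the base axis. Payload 8.1 kg.
Tool frame: the origin (TCP) lies between the finger pads, 19 mm behind the fingertips; this is the grasp point; z points along the fingers, y is the line along which they close (so a half turn about z gives the same grasp; the last joint's range is limited). The gripper opens to 93 mm and grips with 3 to 60 N. Pads are 15 mm wide; open, the fingers measure 128 mm over their backs; the gripper's body (75 mm by 188 mm) begins 65 mm behind the grasp point.
Start: joints at [1.111, 0.13, 1.488, -0, 1.523, -0.085], TCP at [0.22, 0.558, 0.237] pointing down, gripper open.
Joint ranges: [-2.96, 2.96], [-0.89, 2.26], [0.02, 2.5], [-1.34, 4.48], [0, 2.73], [-2.66, 2.66]. Speed limits (rad/s): [2.39, 2.39, 2.79, 3.14, 3.14, 3.14].

## Interface

Orientations are given as a rotation vector (axis times angle).
In Python, from plant import monitor, eyes, ticket gives the robot as it stands.
- The arm moves only by the tool arm_command, never from a script. Its argument "deltas" is a list that holds one entry, the list of rows, each a list of 6 numbers: the shift along the world's x, y, z in cm, then the turn, a rotation vector about the world's x, y, z in degrees. In form: [[[tx, ty, tz, rx, ry, rz], ...]]. A call has 1 to 12 rows; each row shifts and turns the commanded pose from where the row before left it; what a row does not reach is not made up. A row lasts 1/12 s, in which the tool goes at most 41.7 mm and 7.16 degrees, less where a joint would pass 70% of its speed; a pose out of reach is approached as far as the arm can. A call is refused whole if a number of a shift passes 4.17 or a number of a turn 7.16, either way. A call with a gripper value outside its range is refused whole. "gripper" is the opening, from -1 (shut) to 1 (fully open), set as the call begins (left out, the last holds). The fingers move at their own pace and stop on an object; "squeeze" is the grip in N (left out, the last holds). Time passes only in rows, so rows that do not move let the fingers close. It gives the time, the measured TCP pose, the force, the opening and the grip force at its end, in the units of the state.
- monitor.read_state(): the state, without advancing time (a new reading comes with each control period).
- eyes.read_camera(name): name is "scene" or "top" or "wrist"; returns the picture (480x640x3 uint8, blue, green, red); there is no depth.
- eyes.camera_model(name): a dict with "fx", "fy", "cx", "cy" (pixels), "rvec" (rotation vector, rad) and "tvec" (3), from world to camera coordinates, as OpenCV has them. Camera axes: x right, y down, z forward; pixel columns grow to the right and rows downward; lengths in m; the calibration is good to about 2 mm. A picture is of the moment at which its call begins: read the wrist's pose just before it. camera_model takes no time and is no camera call; for the wrist camera it gives the pose at the moment of the call.
- ticket.close_job(): hands the job in; it is judged then, once.
The state is a dict: "t": time; "q": joint angles; "dq": joint speeds; "joint_torque": joint torques, N m; "tool_pos": TCP position; "orientation": TCP orientation; "force": force on the tool from outside, world axes, zero at the start; "wrist_torque": the same for the moment, N m; "opening": finger opening in m; "gripper_force": force on a finger pad.
Only numpy, scipy, OpenCV 4.12 (cv2) and the standard library are available. Lean on these libraries where they do the work, as an engineer would, in place of code of your own. Each camera call takes 0.05 s, during which the arm holds its last target. There are 200 camera calls.

## Working session

There is one attempt and no reset: what is moved stays moved. The work goes in short steps, Python scripts to look and compute and a tool call to move; the robot and the scene stay as the last step left them, time stands still between calls to the robot, and variables do not carry over. Pictures are saved under pics/ and viewed, at most 10 in all, crops included, and the job is handed in when it is done.

Besides the shell and the picture viewer there is one more tool, called after "Request:" as name(argument=value, ...) on one line, values as JSON. arm_command: Moves the arm, as the interface text tells. Its arguments: {"type":"object","properties":{"deltas":{"type":"array"},"gripper":{"type":"number"},"squeeze":{"type":"number"}},"required":["deltas"]}

```bash
mkdir -p pics; cat > h.py <<'E'
import sys; sys.path.insert(0,'.')
import numpy as np, cv2
from plant import monitor, eyes, ticket
def P(m):
    R=cv2.Rodrigues(np.array(m['rvec'],float))[0]; t=np.array(m['tvec'],float).reshape(3); return R,t
def ray(m,uv):
    R,t=P(m); d=R.T@np.array([(uv[0]-m['cx'])/m['fx'],(uv[1]-m['cy'])/m['fy'],1.]); return -R.T@t,d
def atz(m,uv,z):
    c,d=ray(m,uv); return c+d*(z-c[2])/d[2]
def proj(m,X):
    R,t=P(m); p=R@np.array(X,float)+t; return np.array([m['fx']*p[0]/p[2]+m['cx'],m['fy']*p[1]/p[2]+m['cy']])
def tri(obs):
    A=np.zeros((3,3));b=np.zeros(3)
    for m,uv in obs:
        c,d=ray(m,uv); d=d/np.linalg.norm(d); Q=np.eye(3)-np.outer(d,d); A+=Q;b+=Q@c
    return np.linalg.solve(A,b)
E
python3 - <<'E'
from h import *
import json
s=monitor.read_state(); print({k:np.round(v,3).tolist() for k,v in s.items()})
for n in ['scene','top','wrist']:
    m=eyes.camera_model(n); print(n,m); im=eyes.read_camera(n); cv2.imwrite(f'pics/{n}0.png',im)
    json.dump({k:np.array(v).tolist() for k,v in m.items()},open(f'{n}0.json','w'))
E
```

```text
{'t': 0.0, 'q': [1.111, 0.131, 1.489, 0.0, 1.523, -0.085], 'dq': [0.002, 0.002, -0.001, -0.001, 0.001, -0.001], 'joint_torque': [-0.001, -55.983, -49.177, 0.077, 0.035, -0.0], 'tool_pos': [0.219, 0.558, 0.236], 'orientation': [-0.585, -3.086, 0.003], 'force': [-0.199, 0.007, -0.049], 'wrist_torque': [0.019, -0.049, 0.016], 'gripper_force': 0.0, 'opening': 0.093}
scene {'fx': 480.04501639513944, 'fy': 480.04501639513944, 'cx': 311.284279852061, 'cy': 239.8962623171537, 'rvec': array([ 2.20505781, -0.93128355,  0.35501984]), 'tvec': array([-0.33943256,  0.35130499,  0.82074069])}
top {'fx': 562.3480833171346, 'fy': 562.3480833171346, 'cx': 311.0100968245891, 'cy': 234.99359967130556, 'rvec': array([ 2.1724687 , -2.13158158,  0.15482402]), 'tvec': array([0.00498414, 0.5199757 , 1.33043346])}
wrist {'fx': 413.27402451767085, 'fy': 413.27402451767085, 'cx': 316.8526331478514, 'cy': 242.13149602407978, 'rvec': array([-2.41936385, -1.64796071, -0.20486984]), 'tvec': array([-0.59801666, -0.02900121,  0.38886741])}
```

View pics/top0.png

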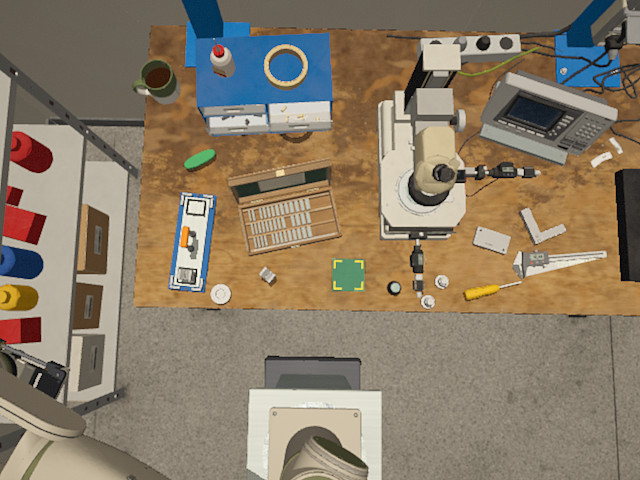

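View pics/scene0.png

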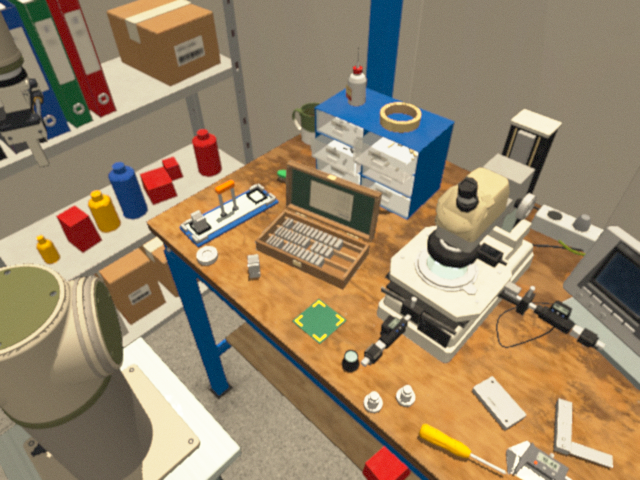

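The top view shows the dock from about (205,195) to (180,290). Its empty pocket is at the far end (197,205), the filled one at (185,275) and the handle at (187,240). The loose block is at (267,275), the mat at (349,275) and the case at (290,215). Next I'll enlarge both views.

```bash
python3 - <<'E'
import cv2
a=cv2.imread('pics/top0.png')[185:300,165:295]; a=cv2.resize(a,None,fx=5,fy=5,interpolation=cv2.INTER_CUBIC); cv2.imwrite('pics/topc.png',a)
b=cv2.imread('pics/scene0.png')[170:285,175:285]; b=cv2.resize(b,None,fx=5,fy=5,interpolation=cv2.INTER_CUBIC); cv2.imwrite('pics/scenec.png',b)
E
```

```text
(no output)
```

View pics/topc.png

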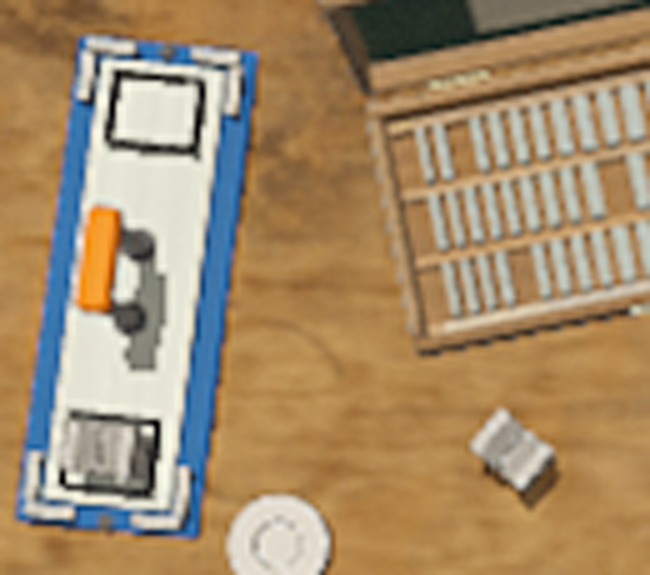

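View pics/scenec.png

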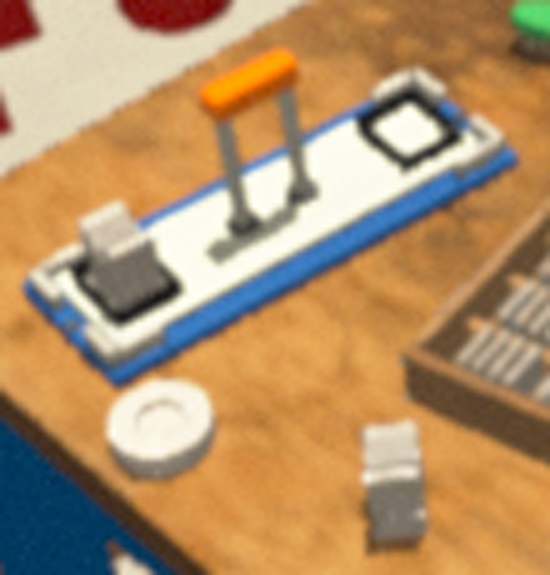

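```bash
cat > m1.py <<'E'
from h import *
import json
T=json.load(open('top0.json'));S=json.load(open('scene0.json'))
ct=lambda p:((p[0]+.5)/5-.5+165,(p[1]+.5)/5-.5+185)
cs=lambda p:((p[0]+.5)/5-.5+175,(p[1]+.5)/5-.5+170)
def quad(name,pts,z):
    X=np.array([atz(T,ct(p),z) for p in pts]); c=X.mean(0)
    e=[np.linalg.norm(X[i]-X[(i+1)%4])*1000 for i in range(4)]
    u=X[0]+X[1]-X[2]-X[3]; print(name,np.round(c,4),'edges',np.round(e,1),'ang far-near',round(np.degrees(np.arctan2(u[1],u[0])),1)); return c
quad('dock',[(80,37),(258,52),(200,537),(18,520)],.008)
quad('empty',[(112,70),(206,78),(198,158),(104,148)],.023)
quad('handletop',[(92,205),(120,210),(108,312),(78,306)],.101)
quad('block',[(470,445),(503,408),(555,452),(522,487)],.04)
print('cam heights',ray(T,(0,0))[0],ray(S,(0,0))[0])
print('tri handle', tri([(T,ct((99.5,258))),(S,cs((249,78)))]))
print('tri empty rim', tri([(T,ct((155,113.5))),(S,cs((410,126)))]))
print('tri block top', tri([(T,ct((512,448))),(S,cs((392,450)))]))
print('tri dock', tri([(T,ct((80,37))),(S,cs((413,70)))]))
print('mat',atz(T,(349,275),.002), 'loupe',atz(T,(394,288),.03),'ring',atz(T,(220.5,294),.014))
print('case corner',atz(T,ct((415,350)),.035),atz(T,ct((370,110)),.035),'lid',atz(T,(230,180),.16),atz(T,(329,165),.16))
print('handwheel',atz(T,(420,292),.084))
E
python3 m1.py
```

```text
dock [0.5022 0.3075 0.008 ] edges [ 89.5 242.7  89.4 242. ] ang far-near -4.3
empty [0.5851 0.3007 0.023 ] edges [46.7 40.2 46.6 39.2] ang far-near -3.0
handletop [0.5022 0.3071 0.101 ] edges [13.2 47.7 14.2 47.4] ang far-near -4.4
block [0.4223 0.1184 0.04  ] edges [23.7 32.9 22.9 32.2] ang far-near 51.7
cam heights [0.33122952 0.02023514 1.38936327] [ 0.01947434 -0.48168889  0.82452502]
tri handle [0.50161877 0.30704921 0.1025415 ]
tri empty rim [0.58511186 0.29991196 0.02532568]
tri block top [0.42183302 0.11828707 0.04544084]
tri dock [0.62347934 0.34133986 0.01714588]
mat [ 0.42669416 -0.08085     0.002     ] loupe [ 0.39548859 -0.18764177  0.03      ] ring [0.37375144 0.23210736 0.014     ]
case corner [0.46908382 0.16727919 0.035     ] [0.58661187 0.19330201 0.035     ] lid [0.62309429 0.19872871 0.16      ] [ 0.66203973 -0.02211249  0.16      ]
handwheel [ 0.38484396 -0.23958035  0.084     ]
```

Request:
arm_command(deltas=[[[0.7, -1.5, 0, 0, 0, -3.5], [1.4, -3, 0, 0, 0, -6.5], [1.4, -3, 0, 0, 0, -6.5], [1.4, -3, 0, 0, 0, -6.5], [1.4, -3, 0, 0, 0, -6.5], [1.4, -3, 0, 0, 0, -6.5], [1.4, -3, 0, 0, 0, -6.5], [1.4, -3, 0, 0, 0, -6.5], [1.4, -3, 0, 0, 0, -6.5], [1.4, -3, 0, 0, 0, -6.5], [1.4, -3, 0, 0, 0, -6.5], [1.4, -3, 0, 0, 0, -6.5]]], gripper=0.1)

```text
t: 1.15
tool_pos: [0.3808, 0.2118, 0.2373]
orientation: [-2.349, -2.086, 0.0]
force: [-0.3, 0.7, 0.1]
opening: 0.0512
gripper_force: 0.0
```

Request:
arm_command(deltas=[[[1.4, -3, -1.5, 0, 0, -6.5], [1.4, -3, -1.5, 0, 0, -6.5], [1.0, -2.2, -1.5, 0, 0, -6.5], [0.5, -1, -1.5, 0, 0, -6.5], [0, 0, 0, 0, 0, -5.8], [0, 0, 0, 0, 0, 0], [0, 0, 0, 0, 0, 0]]])

```text
t: 1.73
tool_pos: [0.4235, 0.1213, 0.1773]
orientation: [-2.825, -1.374, 0.001]
force: [0.3, 0.1, 0.3]
opening: 0.051
gripper_force: 0.0
```

```bash
python3 - <<'E'
from h import *
import json
m=eyes.camera_model('wrist'); im=eyes.read_camera('wrist'); cv2.imwrite('pics/w1.png',im)
json.dump({k:np.array(v).tolist() for k,v in m.items()},open('w1.json','w'))
s=monitor.read_state();print(s['tool_pos'],s['t'],ray(m,(0,0))[0])
for z in (0,.04): print(proj(m,[.4223,.1184,z]))
E
```

```text
[0.42372158 0.1215894  0.17776556] 1.7833 [0.46541159 0.17366176 0.32383407]
[317.07836356 227.1669674 ]
[317.11412198 239.13605346]
```

View pics/w1.png

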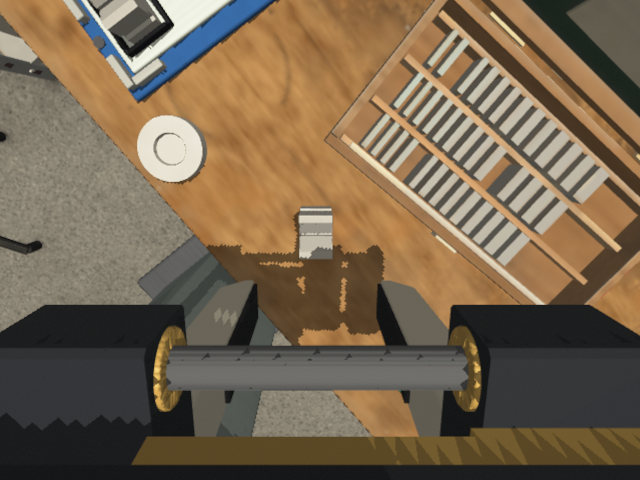

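The block stands upright at about (316,232), square to the gripper. The case corner at (327,138) and the ring at (171,149) are both clear. I'll get the block's edges from an intensity profile.

```bash
python3 - <<'E'
from h import *
import json
m=json.load(open('w1.json')); im=cv2.imread('pics/w1.png')
g=im.astype(int)
print('rows',[(r,g[r,304:329].mean(0).astype(int).tolist()) for r in range(202,264,1)])
print('cols',[(c,g[238:252,c].mean(0).astype(int).tolist()) for c in range(294,340)])
a=np.radians(-38.1); ex=np.array([np.cos(a),np.sin(a),0]);ey=np.array([-np.sin(a),np.cos(a),0])
c=np.array([.4223,.1184,0])
for z in (0,.04):
  for s in (-1,1): print(z,s,proj(m,c+[0,0,z]+s*.016*ey),proj(m,c+[0,0,z]+s*.012*ex))
E
```

```text
rows [(202, [73, 124, 172]), (203, [73, 125, 173]), (204, [74, 125, 173]), (205, [77, 121, 161]), (206, [87, 109, 128]), (207, [94, 102, 105]), (208, [151, 163, 169]), (209, [206, 221, 226]), (210, [172, 188, 195]), (211, [105, 114, 118]), (212, [95, 103, 106]), (213, [94, 103, 106]), (214, [98, 106, 111]), (215, [149, 163, 169]), (216, [197, 216, 222]), (217, [194, 212, 219]), (218, [193, 211, 218]), (219, [192, 210, 218]), (220, [192, 210, 217]), (221, [191, 210, 217]), (222, [177, 194, 201]), (223, [144, 158, 163]), (224, [133, 146, 150]), (225, [134, 147, 152]), (226, [134, 147, 152]), (227, [134, 146, 151]), (228, [134, 146, 152]), (229, [134, 146, 152]), (230, [134, 146, 151]), (231, [133, 146, 151]), (232, [137, 149, 155]), (233, [164, 179, 186]), (234, [166, 183, 189]), (235, [124, 136, 141]), (236, [164, 180, 187]), (237, [171, 187, 194]), (238, [171, 187, 194]), (239, [170, 187, 194]), (240, [170, 186, 194]), (241, [170, 186, 194]), (242, [170, 187, 194]), (243, [170, 187, 194]), (244, [170, 187, 194]), (245, [170, 187, 194]), (246, [168, 184, 191]), (247, [156, 171, 178]),
[... 999 characters left out ...]
 160, 166]), (321, [142, 156, 162]), (322, [144, 158, 163]), (323, [150, 164, 170]), (324, [152, 166, 173]), (325, [148, 162, 168]), (326, [146, 160, 166]), (327, [154, 169, 175]), (328, [154, 169, 175]), (329, [148, 162, 168]), (330, [150, 164, 171]), (331, [155, 170, 177]), (332, [106, 129, 150]), (333, [52, 89, 124]), (334, [52, 89, 126]), (335, [53, 92, 130]), (336, [52, 90, 127]), (337, [49, 86, 121]), (338, [48, 84, 119]), (339, [48, 84, 119])]
0 -1 [317.08746269 246.46774243] [302.10085433 227.17602239]
0 1 [317.06904481 207.40035054] [332.05592396 227.15791237]
0.04 -1 [317.12393501 260.80233246] [300.1507456 239.1462859]
0.04 1 [317.10404027 216.87655373] [334.07756401 239.12582098]
```

Request:
arm_command(deltas=[[[-0.16, -0.16, -2, 0, 0, 0], [0, 0, -2.5, 0, 0, 0], [0, 0, -2.5, 0, 0, 0], [0, 0, -2.5, 0, 0, 0], [0, 0, -2, 0, 0, 0], [0, 0, -1.5, 0, 0, 0], [0, 0, -1.27, 0, 0, 0], [0, 0, 0, 0, 0, 0], [0, 0, 0, 0, 0, 0]]])

```text
t: 2.53
tool_pos: [0.4217, 0.1202, 0.0348]
orientation: [-2.825, -1.375, 0.001]
force: [-0.5, -0.8, 0.4]
opening: 0.0513
gripper_force: 0.0
```

Request:
arm_command(deltas=[[[0, 0, 0, 0, 0, 0], [0, 0, 0, 0, 0, 0], [0, 0, 0, 0, 0, 0], [0, 0, 0, 0, 0, 0], [0, 0, 0, 0, 0, 0], [0, 0, 0, 0, 0, 0], [0, 0, 0, 0, 0, 0], [0, 0, 0, 0, 0, 0]]], gripper=-1, squeeze=25)

```text
t: 3.2
tool_pos: [0.4225, 0.1199, 0.0354]
orientation: [2.827, 1.37, 0.001]
force: [-0.7, 0.9, 5.3]
opening: 0.0238
gripper_force: 25.0
```

Request:
arm_command(deltas=[[[0, 0, 1, 0, 0, 0], [0, 0, 2, 0, 0, 0], [0, 0, 2, 0, 0, 0], [0, 0, 2, 0, 0, 0], [0, 0, 2, 0, 0, 0], [0, 0.5, 2, 0, 0, 0], [0, 1.2, 1, 0, 0, 2], [0, 1.8, 1, 0, 0, 4], [1, 2, 0, 0, 0, 4], [1.5, 2, 0, 0, 0, 4], [1.5, 2, 0, 0, 0, 4], [1.5, 2, 0, 0, 0, 4]]])

```text
t: 4.2
tool_pos: [0.4773, 0.2356, 0.165]
orientation: [2.51, 1.889, -0.0]
force: [0.5, 0.7, -1.3]
opening: 0.0238
gripper_force: 25.0
```

Request:
arm_command(deltas=[[[2, 2, 0, 0, 0, 4], [2, 2, 0, 0, 0, 4], [2, 1.5, 0, 0, 0, 4], [2, 0.8, 0, 0, 0, 0], [1.8, 0.3, 0, 0, 0, 0], [0.9, 0, 0, 0, 0, 0], [0, 0, 0, 0, 0, 0], [0, 0, 0, 0, 0, 0], [0, 0, 0, 0, 0, 0]]])

```text
t: 4.95
tool_pos: [0.5832, 0.3005, 0.1645]
orientation: [-2.302, -2.137, 0.002]
force: [0.4, -0.1, -1.4]
opening: 0.0236
gripper_force: 25.0
```

```bash
python3 - <<'E'
from h import *
import json
m=eyes.camera_model('wrist'); im=eyes.read_camera('wrist'); cv2.imwrite('pics/w2.png',im)
json.dump({k:np.array(v).tolist() for k,v in m.items()},open('w2.json','w'))
s=monitor.read_state();print(s['tool_pos'],s['orientation'],s['t'],s['opening'],ray(m,(0,0))[0])
for X in ([.587,.301,.023],[.502,.307,.101]): print(proj(m,X))
E
```

```text
[0.58317399 0.30057344 0.16464373] [-2.30242050e+00 -2.13683981e+00  1.27553066e-03] 5.0 0.02381184005356619 [0.58828204 0.36730022 0.31096801]
[322.2569175  232.24805018]
[163.92394663 265.77437144]
```

View pics/w2.png

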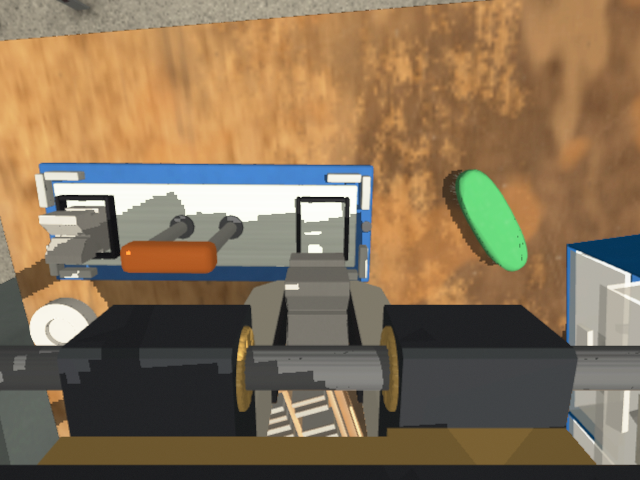

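The empty pocket's rim runs from about (296,197) to (349,197), and the handle bar covers about (120..217, 241..273). The block is held in front of it. I'll compare these with the predicted projections.

```bash
python3 - <<'E'
from h import *
import json
m=json.load(open('w2.json')); im=cv2.imread('pics/w2.png')
a=np.radians(-4.3); ex=np.array([np.cos(a),np.sin(a),0]);ey=np.array([-np.sin(a),np.cos(a),0])
h=np.array([.5020,.3072,0])
e=h+.085*ex
print('pocket',e)
for sx in(-1,1):
  for sy in (-1,1): print(sx,sy,'outer z23',proj(m,e+sx*.019*ex+sy*.023*ey+[0,0,.023]).round(1))
for sx in(-1,1): print('plate side y+',proj(m,h+sx*.08*ex+.031*ey+[0,0,.013]).round(1),'bar ends',proj(m,h+sx*.025*ex+[0,0,.093]).round(1))
print('bar ctr',proj(m,h+[0,0,.101]).round(1),'far top',proj(m,h+.008*ey+[0,0,.101]).round(1),'near bottom',proj(m,h-.008*ey+[0,0,.101]).round(1))
g=im.astype(int).sum(2)//3
for r in (205,215,225): print('row',r,g[r,290:356].tolist())
for c in (315,325,335): print('col',c,g[185:210,c].tolist())
hsv=cv2.cvtColor(im,cv2.COLOR_BGR2HSV); mk=cv2.inRange(hsv,(3,180,90),(14,255,255)); mk[:,:100]=0;mk[:,240:]=0;mk[:230]=0;mk[280:]=0
ys,xs=np.nonzero(mk); print('bar',xs.min(),xs.max(),ys.min(),ys.max(),len(xs))
print('bar top? rows at col150', [im[r,150].tolist() for r in range(236,276,2)])
E
```

```text
pocket [0.58676074 0.30082681 0.        ]
-1 -1 outer z23 [295.8 263.3]
-1 1 outer z23 [294.9 200.5]
1 -1 outer z23 [347.9 263.3]
1 1 outer z23 [349.1 200.5]
plate side y+ [ 92.8 187.4] bar ends [123.7 261. ]
plate side y+ [315.  187.4] bar ends [214.5 261. ]
bar ctr [163.9 265.4] far top [162.5 250.9] near bottom [165.2 279.6]
row 205 [252, 252, 252, 252, 218, 127, 76, 42, 51, 43, 134, 243, 252, 252, 252, 252, 252, 252, 252, 252, 252, 252, 252, 252, 252, 252, 252, 252, 252, 252, 252, 252, 252, 252, 252, 252, 252, 252, 252, 252, 252, 253, 253, 253, 253, 253, 253, 253, 253, 253, 253, 221, 150, 150, 159, 103, 35, 44, 46, 139, 245, 253, 253, 253, 253, 250]
row 215 [144, 145, 145, 144, 146, 126, 71, 23, 24, 22, 67, 236, 251, 251, 251, 251, 251, 251, 251, 251, 251, 251, 251, 251, 251, 251, 251, 251, 251, 251, 251, 251, 251, 251, 251, 251, 251, 251, 251, 251, 251, 251, 251, 251, 251, 251, 251, 251, 251, 251, 251, 251, 216, 146, 113, 60, 40, 48, 45, 215, 198, 147, 147, 148, 146, 139]
row 225 [143, 141, 143, 142, 143, 123, 70, 25, 23, 23, 67, 125, 143, 142, 142, 143, 143, 143, 143, 143, 143,
[... 261 characters left out ...]
51, 252, 253, 253, 252, 235, 22, 33, 52, 52, 51, 204, 253, 252, 252, 252, 253, 253, 253]
col 325 [201, 246, 251, 252, 252, 252, 252, 252, 253, 253, 252, 235, 21, 34, 53, 57, 66, 211, 253, 252, 252, 252, 252, 253, 253]
col 335 [183, 245, 251, 252, 252, 252, 252, 252, 253, 253, 252, 235, 21, 32, 54, 58, 55, 208, 253, 253, 253, 253, 253, 253, 253]
bar 120 216 241 272 2768
bar top? rows at col150 [[133, 147, 144], [121, 134, 132], [78, 92, 111], [29, 73, 141], [29, 75, 147], [32, 81, 159], [34, 87, 171], [37, 90, 175], [36, 91, 177], [37, 92, 180], [37, 92, 179], [35, 90, 177], [36, 91, 178], [36, 91, 177], [37, 91, 178], [35, 90, 176], [34, 88, 173], [34, 85, 167], [56, 78, 136], [101, 66, 36]]
```

Request:
arm_command(deltas=[[[0.36, 0.2, -1, 0, 0, 0], [0, 0, -1.5, 0, 0, 0], [0, 0, -1.5, 0, 0, 0], [0, 0, -1.5, 0, 0, 0], [0, 0, -1.5, 0, 0, 0], [0, 0, -1.5, 0, 0, 0], [0, 0, -1, 0, 0, 0], [0, 0, -0.5, 0, 0, 0], [0, 0, 0, 0, 0, 0], [0, 0, 0, 0, 0, 0], [0, 0, 0, 0, 0, 0]]])

```text
t: 5.92
tool_pos: [0.5884, 0.3031, 0.0659]
orientation: [2.302, 2.137, 0.003]
force: [0.7, 0.2, -0.8]
opening: 0.0238
gripper_force: 25.0
```

```bash
python3 - <<'E'
from h import *
import json
m=eyes.camera_model('wrist'); im=eyes.read_camera('wrist')
json.dump({k:np.array(v).tolist() for k,v in m.items()},open('w3.json','w'))
s=monitor.read_state();print(s['tool_pos'],s['orientation'],s['t'],s['force'])
cv2.imwrite('pics/w3.png',im); cv2.imwrite('pics/w3c.png',cv2.resize(im[60:320,190:450],None,fx=2.3,fy=2.3,interpolation=cv2.INTER_CUBIC))
E
```

```text
[0.58854347 0.30315253 0.06613345] [2.30221523 2.13651785 0.0032355 ] 5.9667 [-0.37502292 -0.36956935 -1.66609877]
```

View pics/w3c.png

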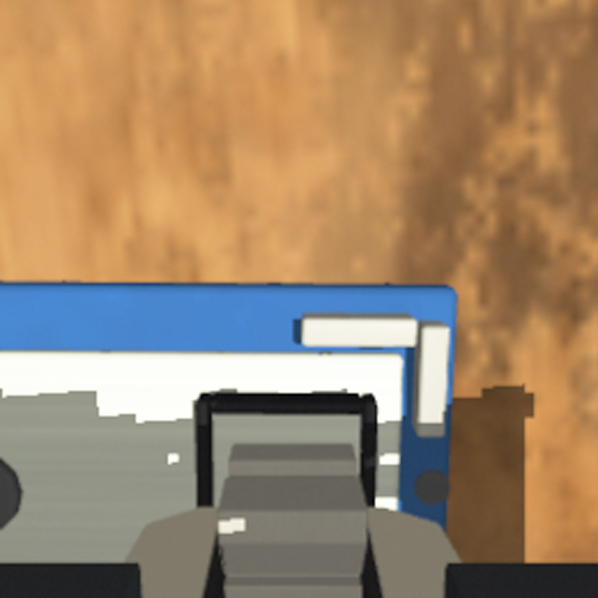

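The block's far lower edge is at crop (231..355, 446). The pocket opening is at crop (212..361, 413), so the block is about 1 mm too far in +x. Next I'll work out the offsets.

```bash
python3 - <<'E'
from h import *
import json
m=json.load(open('w3.json')); f=lambda x,y:((x+.5)/2.3-.5+190,(y+.5)/2.3-.5+60)
a=np.radians(-4.3); ex=np.array([np.cos(a),np.sin(a),0]);ey=np.array([-np.sin(a),np.cos(a),0])
b=(atz(m,f(231,446),.0305)+atz(m,f(355,446),.0305))/2-.016*ey
w=np.linalg.norm(atz(m,f(231,446),.0305)-atz(m,f(355,446),.0305))
p=(atz(m,f(212,414),.023)+atz(m,f(361,414),.023))/2-.020*ey
wp=np.linalg.norm(atz(m,f(212,414),.023)-atz(m,f(361,414),.023))
print(b,p,w,wp,'block->pocket',p-b)
E
```

```text
[0.58851431 0.30225158 0.0305    ] [0.58725561 0.3030488  0.023     ] 0.024665532222549837 0.030595749506057947 block->pocket [-0.0012587   0.00079722 -0.0075    ]
```

Shift by (-0.13, +0.08) cm, then lower 1.65 cm.

Request:
arm_command(deltas=[[[-0.13, 0.08, 0, 0, 0, 0], [0, 0, 0, 0, 0, 0], [0, 0, -0.3, 0, 0, 0], [0, 0, -0.4, 0, 0, 0], [0, 0, -0.4, 0, 0, 0], [0, 0, -0.3, 0, 0, 0], [0, 0, -0.2, 0, 0, 0], [0, 0, 0, 0, 0, 0], [0, 0, 0, 0, 0, 0]]])

```text
t: 6.72
tool_pos: [0.5863, 0.3035, 0.0485]
orientation: [-2.303, -2.137, 0.0]
force: [-0.2, -0.1, -2.0]
opening: 0.0239
gripper_force: 25.0
```

Request:
arm_command(deltas=[[[0, 0, -0.1, 0, 0, 0], [0, 0, 0, 0, 0, 0], [0, 0, 0, 0, 0, 0]]])

```text
t: 6.97
tool_pos: [0.5865, 0.3036, 0.0484]
orientation: [2.303, 2.137, 0.001]
force: [-3.0, -1.6, 5.6]
opening: 0.0238
gripper_force: 25.0
```

Request:
arm_command(deltas=[[[0, 0, 0, 0, 0, 0], [0, 0, 0, 0, 0, 0], [0, 0, 0, 0, 0, 0], [0, 0, 0, 0, 0, 0], [0, 0, 0, 0, 0, 0], [0, 0, 0, 0, 0, 0], [0, 0, 0, 0, 0, 0]]], gripper=-0.14)

```text
t: 7.55
tool_pos: [0.5863, 0.3035, 0.0477]
orientation: [-2.303, -2.137, 0.0]
force: [0.2, -1.1, 0.2]
opening: 0.0398
gripper_force: 0.0
```

Request:
arm_command(deltas=[[[0, 0, 0.3, 0, 0, 0], [0, 0, 1, 0, 0, 0], [0, 0, 2, 0, 0, 0], [0, 0, 2.5, 0, 0, 0], [0, 0, 2.5, 0, 0, 0], [0, 0, 2.5, 0, 0, 0], [0, 0, 2, 0, 0, 0], [0, 0, 1, 0, 0, 0], [0, 0, 0, 0, 0, 0], [0, 0, 0, 0, 0, 0]]])

```text
t: 8.38
tool_pos: [0.5866, 0.3036, 0.1861]
orientation: [2.303, 2.137, 0.002]
force: [-0.0, 0.2, -0.2]
opening: 0.0398
gripper_force: 0.0
```

```bash
python3 - <<'E'
from h import *
import json
m=eyes.camera_model('wrist'); im=eyes.read_camera('wrist'); cv2.imwrite('pics/w4.png',im)
json.dump({k:np.array(v).tolist() for k,v in m.items()},open('w4.json','w'))
s=monitor.read_state();print(s['tool_pos'],s['orientation'],s['t'],s['opening'])
E
```

```text
[0.58580854 0.30332357 0.18455904] [-2.30240628e+00 -2.13663994e+00  2.11336328e-03] 8.4333 0.03987776622070421
```

View pics/w4.png

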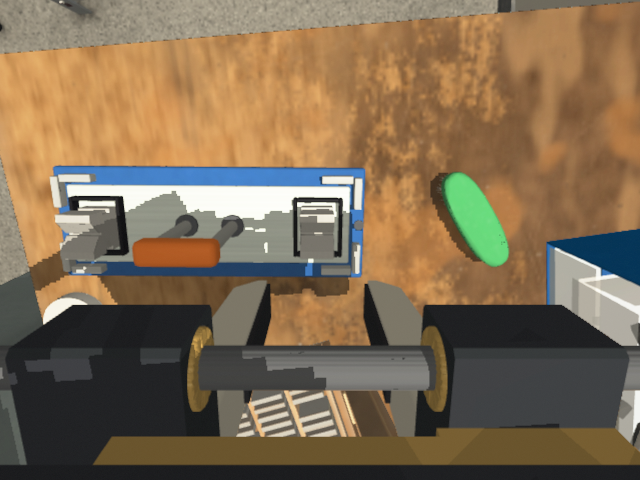

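The block stands upright inside the pocket rim at (318,225), with the seated block at (97,222) and the handle at (177,252). Next is the handle.

Request:
arm_command(deltas=[[[-0.3, 0, 0, 0, 0, 4], [-0.8, 0.1, 0, 0, 0, 7], [-0.8, 0.1, 0, 0, 0, 7], [-0.8, 0.1, 0, 0, 0, 7], [-0.8, 0.1, 0, 0, 0, 7], [-0.8, 0.1, 0, 0, 0, 7], [-0.8, 0, 0, 0, 0, 7], [-0.8, 0, 0, 0, 0, 7], [-0.8, 0, 0, 0, 0, 7], [-0.8, 0, 0, 0, 0, 7], [-0.6, 0, 0, 0, 0, 7], [-0.3, 0, 0, 0, 0, 7]]], gripper=0.1)

```text
t: 9.43
tool_pos: [0.5004, 0.308, 0.1831]
orientation: [-0.353, -3.118, 0.004]
force: [0.5, -0.4, 0.4]
opening: 0.0512
gripper_force: 0.0
```

Request:
arm_command(deltas=[[[0, 0, 0, 0, 0, 6], [0, 0, 0, 0, 0, 3], [0, 0, 0, 0, 0, 0], [0, 0, 0, 0, 0, 0], [0, 0, 0, 0, 0, 0]]])

```text
t: 9.85
tool_pos: [0.5018, 0.3083, 0.1844]
orientation: [-0.12, -3.137, 0.002]
force: [0.1, -0.1, -0.1]
opening: 0.051
gripper_force: 0.0
```

```bash
python3 - <<'E'
from h import *
s=monitor.read_state();print(s['tool_pos'],s['orientation'],s['t'],s['q'])
o=s['orientation'];R=cv2.Rodrigues(np.array(o))[0];print(np.degrees(np.arctan2(R[1,1],R[0,1])),R[:,2])
m=eyes.camera_model('wrist'); im=eyes.read_camera('wrist'); cv2.imwrite('pics/w5.png',im)
hsv=cv2.cvtColor(im,cv2.COLOR_BGR2HSV); mk=cv2.inRange(hsv,(3,180,60),(14,255,255))
n,l,st,ce=cv2.connectedComponentsWithStats(mk); i=1+st[1:,4].argmax(); print(st[i],ce[i])
for y in(.307,.3094): print(proj(m,[.5025,y,.101]),proj(m,[.5025,y,.093]))
c=cv2.minAreaRect(np.argwhere(l==i)[:,::-1].astype(np.float32)); print(c)
a=np.radians(-4.3);ex=np.array([np.cos(a),np.sin(a),0])
print(proj(m,np.array([.5025,.3085,.101])+.025*ex),proj(m,np.array([.5025,.3085,.101])-.025*ex))
E
```

```text
[0.50178527 0.30825559 0.18444395] [-1.20497706e-01 -3.13749247e+00  1.50246290e-03] 9.85 [ 4.63817004e-01  1.32325955e-01  1.58339115e+00  2.14279668e-05
  1.42790238e+00 -1.03020866e+00]
85.60124011977312 [-1.82218667e-03 -8.87764173e-04 -9.99997946e-01]
[309 213  26  82 979] [320.59039837 242.15934627]
[316.97233668 259.50597354] [316.9840334 255.6834945]
[321.09543946 259.20215657] [320.97800177 255.3884516 ]
((321.5, 253.5), (81.0, 25.0), 90.0)
[319.56479562 299.59948294] [319.53254371 216.91651345]
```

Request:
arm_command(deltas=[[[0, 0.06, -1, 0, 0, 0], [0, 0, -1.5, 0, 0, 0], [0, 0, -2, 0, 0, 0], [0, 0, -2, 0, 0, 0], [0, 0, -1.5, 0, 0, 0], [0, 0, -1.2, 0, 0, 0], [0, 0, 0, 0, 0, 0], [0, 0, 0, 0, 0, 0], [0, 0, 0, 0, 0, 0]]])

```text
t: 10.65
tool_pos: [0.5029, 0.3095, 0.0946]
orientation: [0.117, 3.138, 0.001]
force: [0.7, -0.3, 0.4]
opening: 0.051
gripper_force: 0.0
```

Request:
arm_command(deltas=[[[0, 0, 0, 0, 0, 0], [0, 0, 0, 0, 0, 0], [0, 0, 0, 0, 0, 0], [0, 0, 0, 0, 0, 0], [0, 0, 0, 0, 0, 0], [0, 0, 0, 0, 0, 0], [0, 0, 0, 0, 0, 0], [0, 0, 0, 0, 0, 0], [0, 0, 0, 0, 0, 0], [0, 0, 0, 0, 0, 0]]], gripper=-1, squeeze=55)

```text
t: 11.48
tool_pos: [0.5024, 0.3095, 0.0939]
orientation: [0.117, 3.139, 0.001]
force: [0.0, 2.8, 1.1]
opening: 0.0159
gripper_force: 55.0
```

Request:
arm_command(deltas=[[[0, 0, 0.2, 0, 0, 0], [0, 0, 0.3, 0, 0, 0], [0, 0, 0.4, 0, 0, 0], [0, 0, 0.5, 0, 0, 0], [0, 0, 0.6, 0, 0, 0], [0, 0, 0.8, 0, 0, 0], [0, 0, 1, 0, 0, 0], [0, 0, 1, 0, 0, 0], [0, 0, 1, 0, 0, 0], [0, 0, 1, 0, 0, 0], [0, 0, 1, 0, 0, 0], [0, 0, 1, 0, 0, 0]]])

```text
t: 12.48
tool_pos: [0.5024, 0.3092, 0.183]
orientation: [0.117, 3.139, 0.0]
force: [0.2, 0.1, -7.5]
opening: 0.0155
gripper_force: 55.0
```

Request:
arm_command(deltas=[[[0, 0, 1, 0, 0, 0], [0, 0, 1, 0, 0, 0], [0, 0, 1, 0, 0, 0], [0, 0, 1, 0, 0, 0], [0, 0, 1, 0, 0, 0], [0, 0, 1, 0, 0, 0], [0, 0, 1, 0, 0, 0], [0, 0, 0.8, 0, 0, 0], [0, 0, 0.5, 0, 0, 0], [0, 0, 0.3, 0, 0, 0], [0, 0, 0, 0, 0, 0], [0, 0, 0, 0, 0, 0]]])

```text
t: 13.48
tool_pos: [0.5022, 0.3091, 0.2674]
orientation: [-0.117, -3.139, 0.0]
force: [0.8, -0.1, -6.5]
opening: 0.0155
gripper_force: 55.0
```

```bash
python3 - <<'E'
from h import *
import json
s=monitor.read_state();print(s['tool_pos'],s['orientation'],s['t'],s['opening'],s['force'],s['wrist_torque'])
im=eyes.read_camera('scene'); cv2.imwrite('pics/s6.png',im); cv2.imwrite('pics/s6c.png',cv2.resize(im[100:300,140:400],None,fx=2.5,fy=2.5,interpolation=cv2.INTER_CUBIC))
E
```

```text
[0.50223264 0.30910907 0.26738578] [-1.17161744e-01 -3.13899640e+00  3.50545662e-04] 13.4833 0.0155372284305088 [ 0.79068972 -0.05409563 -6.47360216] [0.03815377 0.01973833 0.0269663 ]
```

View pics/s6c.png

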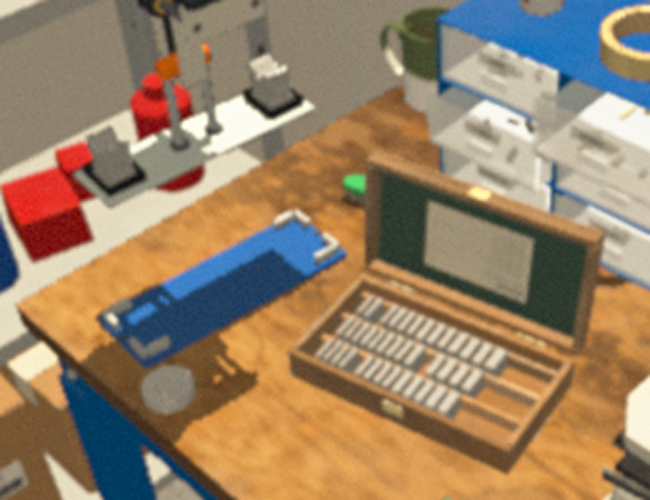

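The carrier hangs level at crop (200,150) with both blocks upright in their pockets and the dock empty. Now I'll carry it to the mat.

Request:
arm_command(deltas=[[[-0.3, 0, 0, 0, 0, 0], [-0.6, 0, 0, 0, 0, 0], [-0.9, -0.3, 0, 0, 0, 0], [-1, -0.6, 0, 0, 0, 0], [-1, -0.9, 0, 0, 0, 0], [-1, -1.2, 0, 0, 0, 0], [-1, -1.5, 0, 0, 0, 0], [-0.8, -1.5, 0, 0, 0, 0], [-0.6, -1.5, 0, 0, 0, 0], [-0.4, -1.5, 0, 0, 0, 0], [0, -1.5, 0, 0, 0, 0], [0, -1.5, 0, 0, 0, 0]]])

```text
t: 14.53
tool_pos: [0.4254, 0.1886, 0.2676]
orientation: [-0.116, -3.139, -0.0]
force: [-0.6, -0.8, -7.5]
opening: 0.0159
gripper_force: 55.0
```

Request:
arm_command(deltas=[[[0, -1.5, 0, 0, 0, 0], [0, -1.5, 0, 0, 0, 0], [0, -1.5, 0, 0, 0, 0], [0, -1.5, 0, 0, 0, 0], [0, -1.5, 0, 0, 0, 0], [0, -1.5, 0, 0, 0, 0], [0, -1.5, 0, 0, 0, 0], [0, -1.5, 0, 0, 0, 0], [0, -1.5, 0, 0, 0, 0], [0, -1.5, 0, 0, 0, 0], [0, -1.5, 0, 0, 0, 0], [0, -1.5, 0, 0, 0, 0]]])

```text
t: 15.53
tool_pos: [0.4257, 0.0087, 0.2675]
orientation: [0.117, 3.139, 0.0]
force: [-0.4, 0.5, -6.9]
opening: 0.0157
gripper_force: 55.0
```

Request:
arm_command(deltas=[[[0, -1.5, 0, 0, 0, 0], [0, -1.5, 0, 0, 0, 0], [0, -1.3, 0, 0, 0, 0], [0, -1.1, 0, 0, 0, 0], [0, -0.9, -0.2, 0, 0, 0], [0, -0.7, -0.4, 0, 0, 0], [0, -0.5, -0.6, 0, 0, 0], [0, -0.3, -0.6, 0, 0, 0], [0, -0.1, -0.5, 0, 0, 0], [0, 0, -0.3, 0, 0, 0], [0, 0, 0, 0, 0, 0], [0, 0, 0, 0, 0, 0]]])

```text
t: 16.53
tool_pos: [0.4262, -0.0694, 0.2414]
orientation: [-0.116, -3.139, -0.001]
force: [0.8, 0.2, -7.3]
opening: 0.0156
gripper_force: 55.0
```

Request:
arm_command(deltas=[[[0, -0.2, 0, 0, 0, 0], [0, -0.4, 0, 0, 0, 0], [0, -0.35, 0, 0, 0, 0], [0, -0.2, 0, 0, 0, 0], [0, 0, 0, 0, 0, 0], [0, 0, 0, 0, 0, 0], [0, 0, 0, 0, 0, 0], [0, 0, 0, 0, 0, 0], [0, 0, 0, 0, 0, 0], [0, 0, 0, 0, 0, 0], [0, 0, 0, 0, 0, 0], [0, 0, 0, 0, 0, 0]]])

```text
t: 17.53
tool_pos: [0.4263, -0.0813, 0.2417]
orientation: [-0.117, -3.139, -0.0]
force: [-0.1, 0.5, -6.6]
opening: 0.0157
gripper_force: 55.0
```

```bash
python3 - <<'E'
from h import *
s=monitor.read_state();print(s['tool_pos'],s['t'],s['opening'],s['force'],s['wrist_torque'])
im=eyes.read_camera('scene'); cv2.imwrite('pics/s7c.png',cv2.resize(im[120:420,200:500],None,fx=2,fy=2,interpolation=cv2.INTER_CUBIC))
E
```

```text
[ 0.42630762 -0.08128391  0.24171686] 17.5333 0.015678818247988037 [-0.13821141  0.49510765 -6.64213277] [0.04096612 0.03743239 0.01849309]
```

View pics/s7c.png

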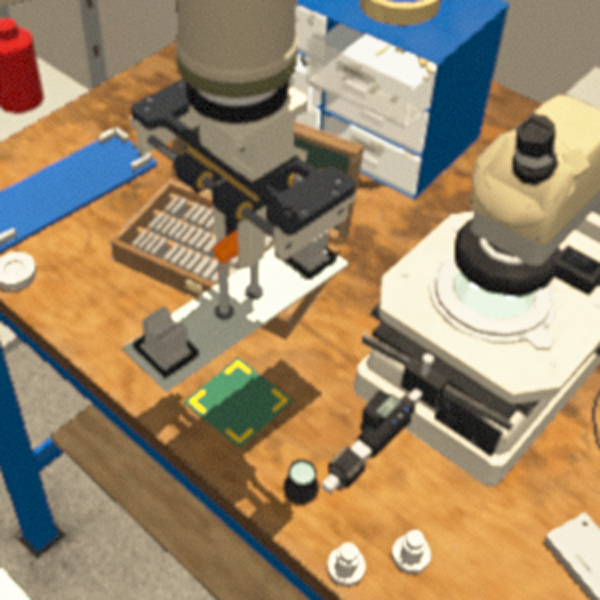

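The carrier is level above the mat (mat at crop (238,400)) with both blocks seated, and the bystanders haven't moved. I'm handing the job in.

```bash
python3 -c "
from h import *
print(ticket.close_job())"
```

```text
the job is handed in; nothing more can be done
None
```

The loose V-block is standing in its pocket, and I handed the job in with the carrier held level and still by its handle, centred over the mat about 15 cm up, at 17.5 s of the 61 s limit; no verdict was returned.

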